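Load-test a cell: set and clamp the contact carriage, then hold the test dial at three

ROBOT

A 6-joint arm with a two-finger parallel gripper is mounted at the origin on a cart in front of the work surface, level with it; the furniture and walls round the work are solid. World frame = base frame: x ahead of the robot, y to its left, z up, the work surface at z = 0. Lengths are in mm, angles in degrees, forces in N, time in s.
With the tool pointing down it reaches from about 300 to 850 mm from the base axis. Payload 4.2 kg.
Tool frame: the origin (TCP) lies midway between the tips of the shut fingers; the grasp point (between the pads) lies 19 mm behind it; z points along the fingers, y is the line along which they close (so a half turn about z gives the same grasp; the last joint's range is limited). The gripper opens to 91 mm and grips with 3 to 60 N. Pads are 32 mm wide; open, the fingers measure 118 mm over their backs; the gripper's body (76 mm by 178 mm) begins 60 mm behind the grasp point.
Start: joints at [-70.302, 18.312, 89.639, -0, 72.044, -1.146], TCP at [204.605, -537.382, 213.976] pointing down, gripper open.
Joint ranges: [-177.97, 177.97], [-48.28, 115.42], [12.27, 149.76], [-77.06, 257.06], [2.81, 150.46], [-146.56, 146.56]. Speed limits (degrees/s): [147.25, 147.25, 180, 180, 180, 180].

INTERFACE

Orientations are given as [roll, pitch, yaw] about the fixed x, y, z axes, in that order (R = Rz(yaw) Ry(pitch) Rx(roll)).
In Python, from workcell import env gives the robot as it stands.
- The arm moves only by the shell command python3 -m jog 'ROWS' [FORCE]. ROWS is a JSON object of lists of equal length, an entry for each row: "jaw": the finger opening in mm, from 0 to 91.2; "slide": the shift along the tool's x, y, z in units of 30 mm (1.0 is 30 mm), a list of three; "spin": the turn about the tool's z in units of 8 degrees (1.0 is 8 degrees). In form: {"jaw": [jaw, ...], "slide": [[dx, dy, dz], ...], "spin": [spin, ...]}. A call has 1 to 10 rows; each row shifts and turns the commanded pose from where the row before left it, along the tool's axes as they then stand; what a row does not reach is not made up. A row lasts 1/10 s, in which the tool goes at most 50 mm and 8.59 degrees, less where a joint would pass 70% of its speed; a pose out of reach is approached as far as the arm can. A call is refused whole if a number of a shift passes 1 or a number of a turn 1, either way. A call with a gripper value outside its range is refused whole. The fingers move at their own pace and stop on an object; FORCE is the grip in N (left out, the last holds). Time passes only in rows, so rows that do not move let the fingers close. It gives the time, the measured TCP pose, the force, the opening and the grip force at its end, in the units of the state.
- env.state(): the state, without advancing time (a new reading comes with each control period).
- env.grab_frame(name): name is "side" or "top" or "wrist"; returns the picture (400x640x3 uint8, red, green, blue); there is no depth.
- env.camera_model(name): a dict with "fx", "fy", "cx", "cy" (pixels), "D" ([k1, k2, p1, p2, k3] as OpenCV has them; the pictures are not rectified), "camera_from_world" (4x4, takes a point from world to camera coordinates). Camera axes: x right, y up, looking along -z (the intrinsics and any distortion apply to the point x, -y, -z); pixel columns grow to the right and rows downward; lengths in mm; the calibration is good to about 2 mm. A picture is of the moment at which its call begins: read the wrist's pose just before it. camera_model takes no time and is no camera call; for the wrist camera it gives the pose at the moment of the call.
- env.job_done(): hands the job in; it is judged then, once.
The state is a dict: "time_s": time; "qpos": joint angles; "qvel": joint speeds; "effort": joint torques, N m; "ee_pos": TCP position; "ee_rot": TCP orientation; "force": force on the tool from outside, world axes, zero at the start; "torque": the same for the moment, N m; "gripper_width": finger opening in mm; "gripper_force": force on a finger pad.
Only numpy, scipy, OpenCV 4.12 (cv2) and the standard library are available. Lean on these libraries where they do the work, as an engineer would, in place of code of your own. Each camera call takes 0.05 s, during which the arm holds its last target. There are 200 camera calls.

TASK

Test the battery cell that lies in the cradle of the tester. Free the clamp lever on the sliding carriage by swinging it fully towards the robot, slide the carriage along its rods until its contact pushes the cell snug against the fixed contact post, and swing the lever fully away from the robot again so that the carriage is clamped there. Then grip the spring-return dial, turn it clockwise past the one-dot and two-dot positions to the three-dot position (not on to the end stop), and finish while still holding it there; leave the other things on the worktop where they are.

Things in the scene. Friction and masses are not known exactly. Their poses are not given: they have to be found in the camera images.
- tester: Grey cell tester, 110 x 310 x 30 mm, standing fixed on the worktop, turned by up to 0.15 rad. Origin: centre of its underside; x away from the robot, y to the left along the guide rods, z up. In its frame (mm): dial axis x -10, y 112; fixed contact post (50 wide, 56 high) with its face at y 35; cell cradle y 35 to -25, middle line x 0; then the carriage on two rods; end block at y -141.
- carriage (a joint): Carriage position along the rods in m, growing towards the cell and the fixed post (tester +y). Range 0 to 0.075, starts at 0 to 0.030; with the cell pinched between the carriage's contact and the post it reads 0.060. Freed, it slides with about 2 N; clamped, it does not give. It stays where it is left.
- carriage_face (a point): Tip of the round brass contact on the carriage that meets the cell's end, 42 mm above the worktop.
- post_face (a point): Middle of the fixed contact on the post, which the cell's other end must meet, 42 mm above the worktop.
- carriage_grip (a point): Middle of the upright black grip block on top of the carriage, 20 mm (tester x) x 16 mm (tester y), from 52 to 86 mm above the worktop; this point is at 74 mm. It lies 26 mm behind the contact tip. Room for the fingers on both x sides.
- clamp (a joint): Angle of the clamp lever on the carriage in rad, growing counter-clockwise seen from above: 0 = fully towards the robot (freed), 1.2 = fully away (clamped); at 0.6 it points along tester -y. Starts at 1.12 to 1.2, stays where it is left. It begins to bite at about 0.65. Swinging it takes about 1 N at the pin, up to 8 N where it bites or lets go.
- clamp_pin (a point): Middle (80 mm above the worktop) of the round upright black pin at the lever's end: 12 mm diameter, from 64 to 95 mm above the worktop. It circles the lever's upright pivot at 48 mm radius; the pivot is on the carriage, 24 mm further from the cell (tester -y) than the grip block's middle. The pin may turn between the fingers.
- dial (a joint): Angle of the dial in rad, growing clockwise seen from above: 0 home, detents at 0.4 (one dot), 0.8 (two dots), 1.2 (three dots), end stop at 1.5. A spring (0.04 N m at home, 0.10 N m at 1.2) turns it back home whenever it is let go; the detents are felt but do not hold it.
- dial_grip (a point): On the dial's upright axis, mid bar grip, 52 mm above the worktop. The black bar, 46 mm long, 14 mm thick, 41 to 64 mm above the worktop, stands on a 52 mm disc; grip it across the 14 mm. The point turns with the dial; the bar lies along its x axis turned +0.6 rad about z (counter-clockwise from above), white pointer at that end. At dial 0 the point's axes match the tester's.
- cell_mid (a point): Centre of the battery cell in the cradle: a round dry cell, 50 mm long, 16.8 mm diameter, lying along the rods with its axis 42 mm above the worktop. It is loose lengthways and starts 1 to 7 mm away from the fixed post.
- spare_cell: Bystander: a second loose cell of the same size lying on the worktop to the right of the tester. Origin at its underside.
- tin_a: Bystander: food tin with a blue label, 76 mm diameter, 58 mm high, behind the tester. Origin at the underside.
- tin_b: Bystander: food tin with a green and red label, 75 mm diameter, 58 mm high, behind the tester. Origin at the underside.
- soap_box: Bystander: white carton, 36 x 93 x 56 mm, behind the tester. Origin at the underside.
- vial: Bystander: brown dropper bottle, 33 mm diameter, 102 mm high, left of the tester. Origin at the underside.

How it is judged:
By the outcome, as a careful person would: the job done as asked, in the order asked, and still so for the second after the job is handed in, while the arm keeps its last pose, push and grip.
It also fails if it takes over 64 s, if anything falls off the work surface, if the arm or the gripper's body presses on something with over 40 N, if the wrist force passes 120 N, or if a joint passes its speed limit or range.

## Working session

There is one attempt and no reset: what is moved stays moved. The work goes in short steps, Python scripts to look and compute and a shell command to move; the robot and the scene stay as the last step left them, time stands still between calls to the robot, and variables do not carry over. Pictures are saved under pics/ and viewed, at most 10 in all, crops included, and the job is handed in when it is done.

```bash
ls; mkdir -p pics; python3 - <<'E'
from workcell import env
import cv2, json
for n in("top","side"):
    f=env.grab_frame(n); cv2.imwrite(f"pics/{n}0.png",f[:,:,::-1])
    m=env.camera_model(n); print(n,{k:(v if not hasattr(v,'tolist') else v.tolist()) for k,v in m.items()})
print(env.state())
E
```

```text
pics
top {'fx': 492.1601625233438, 'fy': 492.1601625233438, 'cx': 325.4794777406191, 'cy': 203.83445050068136, 'D': [0.0036065268794353775, 0.0, 0.0, 0.0, 0.0], 'camera_from_world': [[0.008619264568678125, -0.9999474133195421, -0.005556876267489484, 51.738843552767655], [0.9927826167213164, 0.00789249186490182, 0.11966780898862565, -549.3790062682874], [-0.11961765845505781, -0.006548218667661786, 0.9927984370545762, -1313.7018693160353], [0.0, 0.0, 0.0, 1.0]]}
side {'fx': 368.69292971815764, 'fy': 368.69292971815764, 'cx': 319.8678416961942, 'cy': 207.42191826763573, 'D': [-0.06918569841382007, 0.0, 0.0, 0.0, 0.0], 'camera_from_world': [[0.9562984734921556, -0.29237785120194304, 0.00290202052151108, -500.18146264688215], [0.1627107484507675, 0.5403821350572855, 0.8255376190395689, -167.48807434177675], [-0.24293711518655167, -0.7889881749668141, 0.5643396298572092, -739.6164357247036], [0.0, 0.0, 0.0, 1.0]]}
{'time_s': 0.1, 'qpos': array([-7.03028806e+01,  1.83476542e+01,  8.96996666e+01, -2.25806567e-03,
        7.20442033e+01, -1.14665908e+00]), 'qvel': array([ 0.08538773, -0.09791976, -0.16867347, -0.01539954,  0.01757983,
       -0.03371041]), 'effort': array([ 9.96192684e-04, -4.13332272e+01, -2.32509720e+01,  7.29424506e-02,
        4.22398327e-02, -6.19332877e-05]), 'ee_pos': array([ 204.42529055, -536.94571328,  213.20590821]), 'ee_rot': array([-1.79908451e+02,  3.14996134e-04,  2.08444766e+01]), 'force': array([-0.30555761, -0.33714959,  0.30456476]), 'torque': array([ 0.0156529 , -0.01576785, -0.0079166 ]), 'gripper_force': 0.0, 'gripper_width': 91.3740557778377}
```

View pics/top0.png

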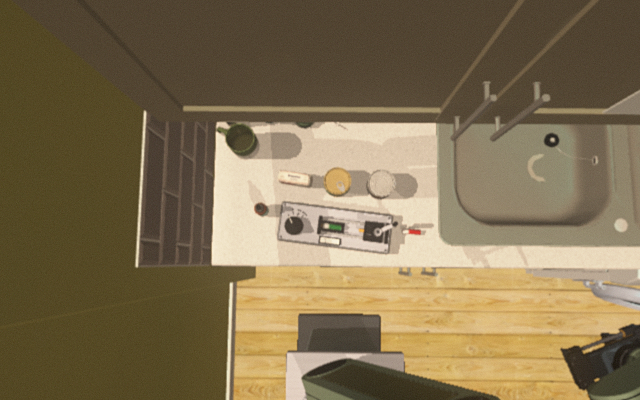

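View pics/side0.png

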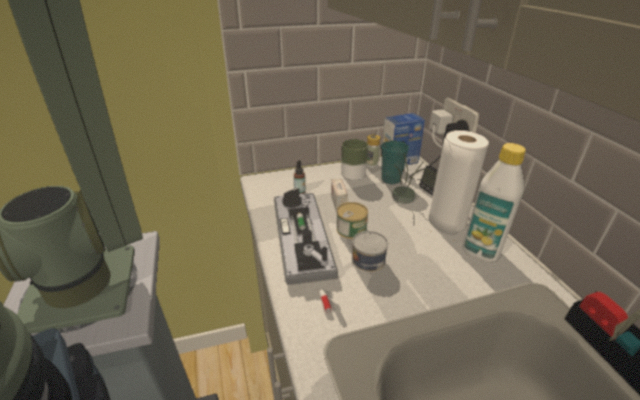

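The top view shows the tester at about (278–395, 203–253). The dial is at (294,226), the cell is green at (333,227), and the carriage is at (378,230) with its lever. I'll enlarge the crop and set up the ray casting.

```bash
cat > h.py <<'E'
import numpy as np, cv2
from workcell import env
def norm(m,uv):
    K=np.array([[m["fx"],0,m["cx"]],[0,m["fy"],m["cy"]],[0,0,1]])
    return cv2.undistortPoints(np.array(uv,float).reshape(-1,1,2),K,np.array(m["D"],float))[:,0]
def ray(m,uv):
    T=np.array(m["camera_from_world"]); R,t=T[:3,:3],T[:3,3]
    n=norm(m,uv); d=np.c_[n[:,0],-n[:,1],-np.ones(len(n))]@R
    return -R.T@t,d
def onplane(m,uv,z):
    c,d=ray(m,uv); return c+d*((z-c[2])/d[:,2])[:,None]
def proj(m,P):
    T=np.array(m["camera_from_world"]); p=np.atleast_2d(P)@T[:3,:3].T+T[:3,3]
    K=np.array([[m["fx"],0,m["cx"]],[0,m["fy"],m["cy"]],[0,0,1.]])
    return cv2.projectPoints(p*[1,-1,-1],np.zeros(3),np.zeros(3),K,np.array(m["D"],float))[0][:,0]
E
python3 - <<'E'
from h import *
m=env.camera_model("top"); np.set_printoptions(precision=1,suppress=True)
print(onplane(m,[(283,202),(395,215),(389,253),(278,243)],30)); print(onplane(m,[(294,226)],60),onplane(m,[(394,224),(376,232)],90))
im=cv2.imread("pics/top0.png")[192:262,250:430]
cv2.imwrite("pics/top0c.png",cv2.resize(im,None,fx=4.4,fy=4.4,interpolation=cv2.INTER_CUBIC))
w=env.camera_model("wrist"); T=np.array(w["camera_from_world"]); print(w["fx"],w["D"],-T[:3,:3].T@T[:3,3],T[:3,:3])
E
```

```text
[[ 553.5  173.    30. ]
 [ 520.1 -134.    30. ]
 [ 416.6 -116.9   30. ]
 [ 441.1  184.4   30. ]]
[[485.5 139.6  60. ]] [[ 490.6 -123.    90. ]
 [ 469.3  -76.1   90. ]]
302.8512045709994 [-0.1  0.   0.   0.   0. ] [ 277.9 -508.1  383.2] [[ 0.4 -0.9 -0. ]
 [ 0.9  0.3 -0.3]
 [ 0.3  0.1  1. ]]
```

View pics/top0c.png

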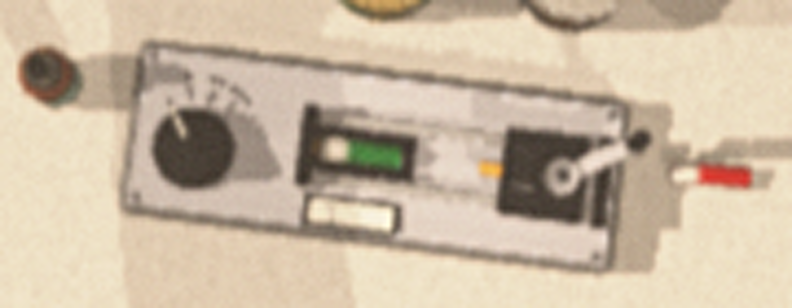

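The crop shows the whole tester, turned about -7°. The dial pointer is at crop (180,128), the brass contact at (490,170), the lever pivot at (563,176) and the pin at (638,140), so the lever is away from the robot. The spare cell is the red/white one at (725,176). Next I'll bring the wrist camera over it.

```bash
R='[1,-0.93,0]'; python3 -m jog '{"jaw":[91,91,91,91,91,91,91,91],"slide":[[1,-0.93,0],[1,-0.93,0],[1,-0.93,0],[1,-0.93,0],[1,-0.93,0],[1,-0.93,0],[1,-0.93,0],[1,-0.93,0]],"spin":[0,0,0,0,0,0,0,0]}'
python3 -m jog '{"jaw":[91,91,91,91,91,91,91],"slide":[[1,-0.93,0],[1,-0.93,0],[1,-0.93,0],[1,-0.93,0],[1,-0.93,0],[1,-0.93,0],[1,-0.93,0]],"spin":[0,0,0,0,0,0,0]}'
python3 -m jog '{"jaw":[91,91,91,91,91,91,91,91,91,91],"slide":[[0,0,0],[0,0,0],[0,0,0],[0,0,0],[0,0,0],[0,0,0],[0,0,0],[0,0,0],[0,0,0],[0,0,0]],"spin":[-1,-1,-1,-1,-1,-1,-1,-0.8,0,0]}'
python3 - <<'E'
from h import *
m=env.camera_model("wrist"); f=env.grab_frame("wrist"); cv2.imwrite("pics/w1.png",f[:,:,::-1]); import pickle; pickle.dump(m,open("w1.pkl","wb"))
print(env.state()['ee_pos'],env.state()['ee_rot'])
E
```

```text
time_s: 0.9
ee_pos: [349.7, -241.7, 213.8]
ee_rot: [-180.0, 0.0, 20.8]
force: [1.2, 0.3, 0.1]
gripper_width: 90.9
gripper_force: 0.0
time_s: 1.6
ee_pos: [476.5, 15.5, 213.7]
ee_rot: [180.0, 0.0, 20.9]
force: [0.7, -0.6, -0.3]
gripper_width: 91.0
gripper_force: 0.0
time_s: 2.6
ee_pos: [476.1, 13.8, 213.7]
ee_rot: [-180.0, 0.0, 83.1]
force: [-0.2, 0.4, 0.4]
gripper_width: 91.1
gripper_force: 0.0
[476.10170168  13.84203288 213.7465027 ] [-1.79976531e+02  8.23419835e-03  8.31302304e+01]
```

View pics/w1.png

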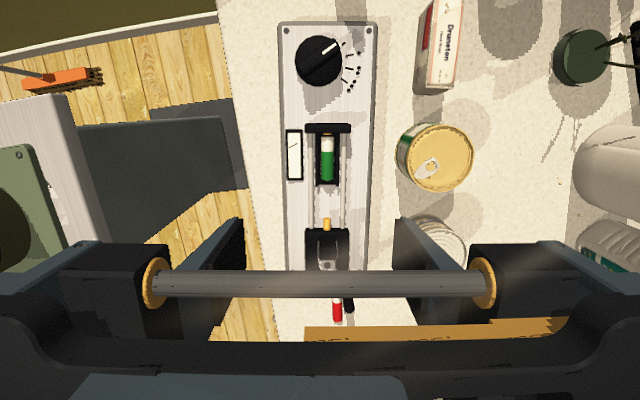

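The wrist view shows the tester's back corners at (280,23) and (376,23), the dial at (320,62) with its pointer at (333,47), the cell at (327,160) and the brass tip at (326,219). The gripper hides the lever. I'll refine the plate edges and check the tester frame by projecting known points.

```bash
python3 - <<'E'
from h import *
import pickle
np.set_printoptions(precision=1,suppress=True)
m=pickle.load(open("w1.pkl","rb")); im=cv2.imread("pics/w1.png"); g=cv2.GaussianBlur(cv2.cvtColor(im,cv2.COLOR_BGR2GRAY),(3,3),0).astype(float)
# plate edges: side gradient per row, dark rim outside edge
L=[];Rr=[]
for r in range(40,225,6):
    d=np.diff(g[r]); 
    L.append((272+np.argmin(d[272:296])+.5,r)); Rr.append((358+np.argmax(d[358:386])+.5,r))
top=[]
for c in range(290,370,6):
    d=np.diff(g[:,c]); top.append((c,14+np.argmin(d[14:30])+.5))
print([p[0] for p in L]);print([p[0] for p in Rr]);print([p[1] for p in top])
for z in(30,):
    A=onplane(m,L,z)[:,:2];B=onplane(m,Rr,z)[:,:2];C=onplane(m,top,z)[:,:2]
    def fit(P):
        v=cv2.fitLine(P.astype(np.float32),cv2.DIST_HUBER,0,.01,.01).ravel(); return v
    a,b,c=fit(A),fit(B),fit(C)
    for v in(a,b,c): print(v, np.degrees(np.arctan2(v[1],v[0])))
def inter(p,q):
    t=np.linalg.solve(np.c_[p[:2],-q[:2]],q[2:]-p[2:]); return p[2:]+p[:2]*t[0]
P1,P2=inter(a,c),inter(b,c); print(P1,P2,np.linalg.norm(P1-P2))
# yaw from sides
w=np.degrees(np.mean([np.arctan(-v[0]/v[1]) for v in(a,b)])); y=np.radians(w)
ex=np.array([np.cos(y),np.sin(y)]);ey=np.array([-np.sin(y),np.cos(y)])
O=(P1+P2)/2-155*ey; print("tester",O,w)
W=lambda x,yy,z:np.r_[O+x*ex+yy*ey,z]
for n,p in dict(dial=(-10,112,64),pE=(-10+23*np.cos(.6),112+23*np.sin(.6),64),postL=(-25,35,56),postR=(25,35,56),c1=(-55,155,30),c2=(55,155,30),c3=(55,-155,30)).items():
    print(n,W(*p),proj(m,W(*p)),proj(env.camera_model("top"),W(*p)))
tip=onplane(m,[(326,219)],42)[0]; print("tip",tip, "tester xy",(tip[:2]-O)@ex,(tip[:2]-O)@ey)
mt=env.camera_model("top"); 
for uv,z in(((395,223.8),95),((378,232),64)):
    p=onplane(mt,[uv],z)[0]; print(p,(p[:2]-O)@ex,(p[:2]-O)@ey)
E
```

```text
[np.float64(276.5), np.float64(277.5), np.float64(295.5), np.float64(294.5), np.float64(294.5), np.float64(295.5), np.float64(278.5), np.float64(278.5), np.float64(278.5), np.float64(278.5), np.float64(278.5), np.float64(278.5), np.float64(279.5), np.float64(279.5), np.float64(279.5), np.float64(285.5), np.float64(284.5), np.float64(280.5), np.float64(280.5), np.float64(285.5), np.float64(285.5), np.float64(285.5), np.float64(281.5), np.float64(286.5), np.float64(281.5), np.float64(281.5), np.float64(281.5), np.float64(282.5), np.float64(282.5), np.float64(282.5), np.float64(282.5)]
[np.float64(377.5), np.float64(376.5), np.float64(376.5), np.float64(376.5), np.float64(376.5), np.float64(376.5), np.float64(376.5), np.float64(375.5), np.float64(375.5), np.float64(375.5), np.float64(374.5), np.float64(374.5), np.float64(374.5), np.float64(374.5), np.float64(373.5), np.float64(373.5), np.float64(373.5), np.float64(372.5), np.float64(372.5), np.float64(372.5), np.float64(372.5), np.float64(371.5), np.float64(371.5), np.float64(371.5), np.float64(371.5), np.float64(370.5), np.float64(370.
[... 396 characters left out ...]
.10953
[  1.   -0.1 501.5 183.5] -6.8533626
[453.  189.3] [558.8 176.6] 106.564674
tester [487.   29.1] -6.99951
dial [490.7 141.5  64. ] [[318.2  58.4]] [[293.2 223.9]]
pE [511.1 152.1  64. ] [[337.8  44.2]] [[289.4 216.2]]
postL [466.4  66.9  56. ] [[304.1 136.9]] [[321.2 233.5]]
postR [516.   60.8  56. ] [[351. 137.]] [[323.6 215. ]]
c1 [451.3 189.6  30. ] [[275.8  20.6]] [[276.2 239.2]]
c2 [560.4 176.2  30. ] [[379.7  20.9]] [[281.9 199.5]]
c3 [ 522.7 -131.4   30. ] [[367.  280.5]] [[394.1 214.1]]
tip [478.7 -33.7  42. ] tester xy -0.5749129496359052 -63.39128066177286
[ 490.7 -125.    95. ] 22.506629965438446 -152.46593952564726
[471.  -83.9  64. ] -2.029001500858662 -114.11487406553545
```

Tester frame: O=(487,29), yaw -7°. At yaw 83, tool x is tester y and tool y is tester x. The TCP is now at tester (-9,-16.5), the carriage reads about 0.012, and the pin is near tester (24,-153). I'll move above the pin and descend.

```bash
python3 -m jog '{"jaw":[60,60,60,60,60,60,60,60,60,60],"slide":[[-1,0.25,0],[-1,0.25,0],[-1,0.25,0],[-1,0.25,0],[-0.55,0.1,0],[0,0,1],[0,0,1],[0,0,1],[0,0,0.9],[0,0,0]],"spin":[0,0,0,0,0,0,0,0,0,0]}' 10
python3 - <<'E'
from h import *
for n,(a,b,c,d),k in(("top",(200,260,350,430),5),("side",(190,310,260,360),4)):
    im=env.grab_frame(n)[a:b,c:d,::-1]; cv2.imwrite(f"pics/p_{n}.png",cv2.resize(im,None,fx=k,fy=k,interpolation=cv2.INTER_CUBIC))
a=cv2.imread("pics/p_top.png");b=cv2.imread("pics/p_side.png")
o=np.zeros((480,800,3),np.uint8);o[:300,:400]=a;o[:480,400:]=b;cv2.imwrite("pics/p1.png",o)
E
```

```text
time_s: 3.65
ee_pos: [490.2, -124.9, 93.7]
ee_rot: [-179.5, -0.1, 83.2]
force: [-0.6, -0.1, 0.1]
gripper_width: 60.1
gripper_force: 0.0
```

View pics/p1.png

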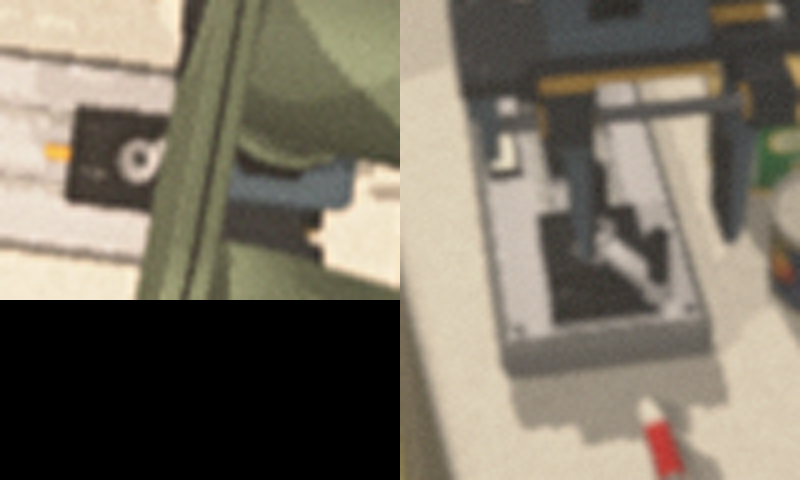

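The side view shows the fingers straddling the lever: left tip at (585,250), right tip at (735,240), pin near (655,255). Next I'll descend and close loosely.

```bash
python3 -m jog '{"jaw":[60,60,60,18,18,18,18,18,18,18],"slide":[[0,0,0.5],[0,0,0.38],[0,0,0],[0,0,0],[0,0,0],[0,0,0],[0,0,0],[0,0,0],[0,0,0],[0,0,0]],"spin":[0,0,0,0,0,0,0,0,0,0]}' 10
python3 - <<'E'
from h import *
im=env.grab_frame("side")[190:310,260:360,::-1]; cv2.imwrite("pics/p2.png",cv2.resize(im,None,fx=4,fy=4,interpolation=cv2.INTER_CUBIC))
E
```

```text
time_s: 4.75
ee_pos: [492.9, -125.6, 70.6]
ee_rot: [180.0, 0.0, 83.2]
force: [-0.0, -0.4, 0.9]
gripper_width: 17.9
gripper_force: 0.0
```

View pics/p2.png

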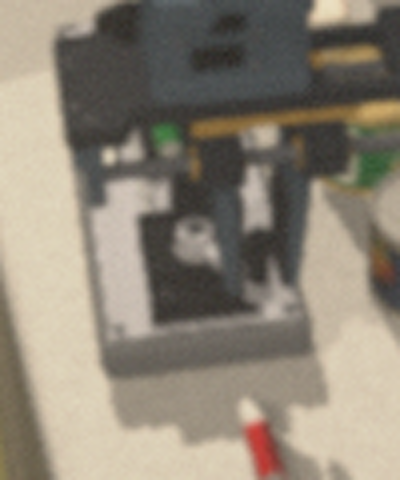

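The fingers cage the pin: tips at (232,290) and (290,280), lever end between them at (268,290). I'll swing it towards the robot along the arc.

```bash
python3 -m jog '{"jaw":[18,18,18,18,18,18,18,18,18,18],"slide":[[-0.08,-0.18,0],[-0.08,-0.18,0],[-0.05,-0.18,0],[-0.04,-0.18,0],[-0.02,-0.18,0],[0.02,-0.18,0],[0.04,-0.18,0],[0.05,-0.18,0],[0.08,-0.18,0],[0.08,-0.12,0]],"spin":[0,0,0,0,0,0,0,0,0,0]}'
python3 -m jog '{"jaw":[18,18,18],"slide":[[0,-0.05,0],[0,-0.05,0],[0,0,0]],"spin":[0,0,0]}'
python3 -m jog '{"jaw":[18,18,18],"slide":[[0,-0.1,0],[0,0,0],[0,0,0]],"spin":[0,0,0]}'
```

```text
time_s: 5.8
ee_pos: [440.4, -119.0, 70.5]
ee_rot: [-180.0, -0.0, 83.2]
force: [0.9, -0.9, 0.2]
gripper_width: 17.8
gripper_force: 0.4
time_s: 6.1
ee_pos: [438.8, -119.0, 70.6]
ee_rot: [179.9, -0.0, 83.2]
force: [3.3, 1.1, -1.1]
gripper_width: 17.6
gripper_force: 1.4
time_s: 6.4
ee_pos: [438.4, -119.4, 70.9]
ee_rot: [179.6, 0.0, 83.2]
force: [9.1, 1.0, -5.3]
gripper_width: 17.9
gripper_force: 4.1
```

The lever is at its stop (TCP tester x -30, about 9 N reaction). I'll back off, open, rise and take the grip block.

```bash
python3 -m jog '{"jaw":[18,60,60,60,60,60,60,60,60,60],"slide":[[0,0.15,0],[0,0,0],[0,0,0],[0,0,0],[0,0,-1],[0,0,-0.4],[1,0.5,0],[1,0.45,0],[0.2,0,0],[0,0,0]],"spin":[0,0,0,0,0,0,0,0,0,0]}'
python3 - <<'E'
from h import *
s=env.state(); p=s['ee_pos'];d=p[:2]-[487,29.1];y=np.radians(-7);print(p,d@[np.cos(y),np.sin(y)],d@[-np.sin(y),np.cos(y)])
m=env.camera_model("wrist"); import pickle; pickle.dump(m,open("w2.pkl","wb"))
cv2.imwrite("pics/w2.png",env.grab_frame("wrist")[:,:,::-1])
im=env.grab_frame("side")[190:310,260:360,::-1]; cv2.imwrite("pics/p3.png",cv2.resize(im,None,fx=4,fy=4,interpolation=cv2.INTER_CUBIC))
E
```

```text
time_s: 7.4
ee_pos: [475.1, -56.4, 112.3]
ee_rot: [-179.9, 0.0, 83.4]
force: [-0.5, -0.4, -0.7]
gripper_width: 60.0
gripper_force: 0.0
[475.05021994 -56.43812838 112.26936564] -1.436232666330341 -86.356851992753
```

View pics/p3.png

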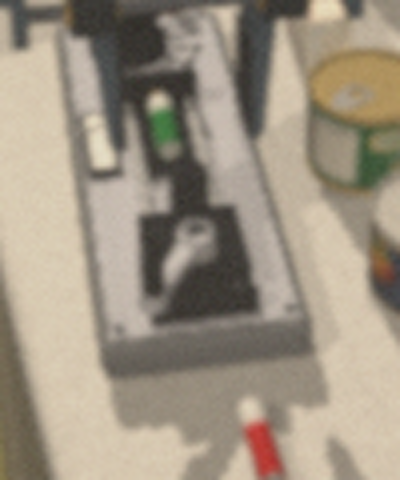

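The lever now points to the robot, with its end at (155,305). The grip block at (190,185) sits between the fingers. I'll descend and grip it.

```bash
python3 -m jog '{"jaw":[60,60,60,15,15,15,15,15,15,15],"slide":[[0,0.05,0.8],[0,0,0.77],[0,0,0],[0,0,0],[0,0,0],[0,0,0],[0,0,0],[0,0,0],[0,0,0],[0,0,0]],"spin":[0,0,0,0,0,0,0,0,0,0]}' 15
```

```text
time_s: 8.5
ee_pos: [476.8, -57.2, 65.8]
ee_rot: [-180.0, 0.0, 83.3]
force: [-3.2, -0.1, 5.1]
gripper_width: 20.3
gripper_force: 15.0
```

Gripped at 20.3 mm. Now slide towards the cell, with small steps near the end.

```bash
python3 -m jog '{"jaw":[15,15,15,15,15,15,15,15],"slide":[[0.2,0,0],[0.2,0,0],[0.2,0,0],[0.2,0,0],[0.2,0,0],[0.2,0,0],[0.2,0,0],[0,0,0]],"spin":[0,0,0,0,0,0,0,0]}'
python3 -m jog '{"jaw":[15,15],"slide":[[0.07,0,0],[0,0,0]],"spin":[0,0]}'
python3 -m jog '{"jaw":[15,15],"slide":[[0.07,0,0],[0,0,0]],"spin":[0,0]}'
python3 -m jog '{"jaw":[15,15],"slide":[[0.05,0,0],[0,0,0]],"spin":[0,0]}'
```

```text
time_s: 9.3
ee_pos: [481.9, -14.8, 65.8]
ee_rot: [-180.0, -0.0, 83.3]
force: [-2.2, 2.1, 5.4]
gripper_width: 20.0
gripper_force: 15.0
time_s: 9.5
ee_pos: [482.1, -13.2, 65.8]
ee_rot: [-180.0, 0.0, 83.3]
force: [-2.7, -0.1, 5.2]
gripper_width: 20.0
gripper_force: 15.0
time_s: 9.7
ee_pos: [482.3, -11.3, 65.8]
ee_rot: [-180.0, 0.0, 83.3]
force: [-2.8, -0.4, 5.7]
gripper_width: 19.9
gripper_force: 15.0
time_s: 9.9
ee_pos: [482.5, -9.9, 65.8]
ee_rot: [-180.0, 0.0, 83.3]
force: [-2.1, -0.2, 6.9]
gripper_width: 19.9
gripper_force: 15.0
```

```bash
for i in 1 2 ; do python3 -m jog '{"jaw":[15,15],"slide":[[0.05,0,0],[0,0,0]],"spin":[0,0]}' | sed -n '2p;4p'; done
```

```text
ee_pos: [482.7, -8.4, 65.8]
force: [-1.6, -1.1, 5.8]
ee_pos: [482.8, -7.7, 65.8]
force: [-2.3, -4.0, 5.9]
```

```bash
python3 -m jog '{"jaw":[15,15],"slide":[[0.05,0,0],[0,0,0]],"spin":[0,0]}' | sed -n '2p;4p'
```

```text
ee_pos: [482.7, -7.6, 65.8]
force: [-3.8, -9.4, 6.4]
```

Snug: it stopped with about 9 N after sliding 50 mm. I'll open, rise and move over the pin (tester about (-27,-104)).

```bash
python3 -m jog '{"jaw":[60,60,60,60,60,60,60,60,60,60],"slide":[[0,0,0],[0,0,0],[0,0,0],[0,0,-0.7],[0,0,-0.7],[-0.8,-0.3,0],[-0.8,-0.3,0],[-0.73,-0.3,0],[0,0,0],[0,0,0]],"spin":[0,0,0,0,0,0,0,0,0,0]}' 10
python3 - <<'E'
from h import *
s=env.state(); p=s['ee_pos'];d=p[:2]-[487,29.1];y=np.radians(-7);print(p,d@[np.cos(y),np.sin(y)],d@[-np.sin(y),np.cos(y)])
im=env.grab_frame("side")[190:310,260:360,::-1]; cv2.imwrite("pics/p4.png",cv2.resize(im,None,fx=4,fy=4,interpolation=cv2.INTER_CUBIC))
E
```

```text
time_s: 11.5
ee_pos: [448.6, -71.5, 107.5]
ee_rot: [180.0, -0.0, 83.2]
force: [0.8, -1.1, 0.3]
gripper_width: 60.0
gripper_force: 0.0
[448.59915904 -71.51006203 107.47734921] -25.853324715855603 -104.54001516132894
```

View pics/p4.png

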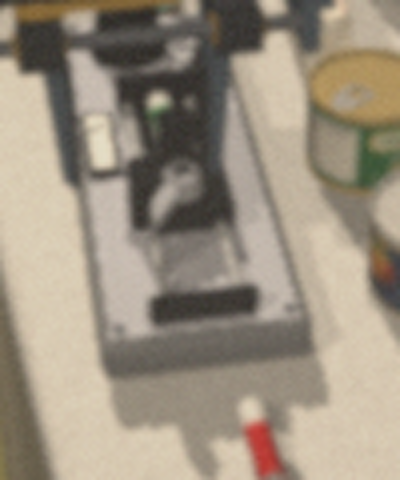

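The carriage is moved up against the cell, and the lever end at (160,215) is between the fingers at (68,180) and (218,170). I'll descend, cage the pin and swing away.

```bash
python3 -m jog '{"jaw":[60,60,60,18,18,18,18,18,18,18],"slide":[[0,0,0.6],[0,0,0.63],[0,0,0],[0,0,0],[0,0,0],[0,0,0],[0,0,0],[0,0,0],[0,0,0],[0,0,0]],"spin":[0,0,0,0,0,0,0,0,0,0]}'
python3 -m jog '{"jaw":[18,18,18,18,18,18,18,18,18,18],"slide":[[-0.08,0.18,0],[-0.08,0.18,0],[-0.05,0.18,0],[-0.04,0.18,0],[-0.02,0.18,0],[0.02,0.18,0],[0.04,0.18,0],[0.05,0.18,0],[0.08,0.18,0],[0.08,0.18,0]],"spin":[0,0,0,0,0,0,0,0,0,0]}'
python3 -m jog '{"jaw":[18,18,18],"slide":[[0,0.1,0],[0,0,0],[0,0,0]],"spin":[0,0,0]}'
```

```text
time_s: 12.55
ee_pos: [448.3, -71.7, 70.6]
ee_rot: [180.0, 0.0, 83.2]
force: [0.8, -0.6, -0.4]
gripper_width: 18.0
gripper_force: 0.0
time_s: 13.55
ee_pos: [502.3, -77.8, 70.5]
ee_rot: [-180.0, 0.0, 83.3]
force: [-1.6, -1.7, 0.5]
gripper_width: 17.9
gripper_force: 0.8
time_s: 13.85
ee_pos: [504.8, -78.1, 70.4]
ee_rot: [-180.0, -0.0, 83.2]
force: [-1.9, 1.9, -1.4]
gripper_width: 18.1
gripper_force: 0.8
```

```bash
for i in 1 2 3; do python3 -m jog '{"jaw":[18,18,18],"slide":[[0,0.08,0],[0,0,0],[0,0,0]],"spin":[0,0,0]}'| sed -n '2p;4p'; done
```

```text
ee_pos: [505.1, -78.2, 70.2]
force: [-5.9, 2.1, 1.1]
ee_pos: [505.4, -78.2, 69.9]
force: [-10.2, 2.0, 4.6]
ee_pos: [505.7, -78.2, 69.7]
force: [-13.5, 3.1, 7.2]
```

The lever is at its stop (13 N). I'll back off, open and rise; meanwhile I'll measure the dial more exactly from the earlier wrist picture.

```bash
python3 -m jog '{"jaw":[18,18,60,60,60,60,60,60,60,60],"slide":[[0,-0.3,0],[0,-0.1,0],[0,0,0],[0,0,0],[0,0,0],[0,0,-1],[0,0,-1],[0,0,-1],[0,0,0],[0,0,0]],"spin":[0,0,0,0,0,0,0,0,0,0]}'
python3 - <<'E'
from h import *
import pickle
np.set_printoptions(precision=1,suppress=True)
O=np.array([487,29.1]);y=np.radians(-7);R=np.array([[np.cos(y),np.sin(y)],[-np.sin(y),np.cos(y)]])
m=pickle.load(open("w1.pkl","rb")); im=cv2.imread("pics/w1.png")
g=cv2.cvtColor(im,cv2.COLOR_BGR2GRAY)[25:100,285:345]
c=max(cv2.findContours((g<70).astype(np.uint8),cv2.RETR_EXTERNAL,cv2.CHAIN_APPROX_NONE)[0],key=cv2.contourArea)
e=cv2.minEnclosingCircle(c); print("w1 circle",e[0][0]+285,e[0][1]+25,e[1])
for z in(36,41): p=onplane(m,[(e[0][0]+285,e[0][1]+25)],z)[0]; print(z,p,R@(p[:2]-O))
t=cv2.imread("pics/top0.png"); g=cv2.cvtColor(t,cv2.COLOR_BGR2GRAY)[208:245,280:308]
mt=env.camera_model("top")
c=max(cv2.findContours((g<70).astype(np.uint8),cv2.RETR_EXTERNAL,cv2.CHAIN_APPROX_NONE)[0],key=cv2.contourArea)
e=cv2.minEnclosingCircle(c);p=onplane(mt,[(e[0][0]+280,e[0][1]+208)],41)[0]; print("top",e,p,R@(p[:2]-O))
v=onplane(mt,[(260.5,208.5)],100)[0];print("vial",v)
s=env.state(); print(s['ee_pos'],s['ee_rot'],R@(s['ee_pos'][:2]-O))
w=cv2.resize(im[20:180,260:400],None,fx=3.7,fy=3.7,interpolation=cv2.INTER_CUBIC);
f=env.grab_frame("top")[192:262,340:410,::-1];o=np.zeros((592,800,3),np.uint8);o[:,:518]=w[:592,:518];o[:280,520:800]=cv2.resize(f,None,fx=4,fy=4,interpolation=cv2.INTER_CUBIC);cv2.imwrite("pics/c5.png",o)
E
```

```text
time_s: 15.75
ee_pos: [500.6, -77.9, 160.8]
ee_rot: [179.9, 0.0, 83.2]
force: [-0.6, 0.1, -0.3]
gripper_width: 59.9
gripper_force: 0.0
w1 circle 319.68518447875977 60.5 25.82961654663086
36 [492.5 143.4  36. ] [ -8.5 114.1]
41 [492.3 142.7  41. ] [ -8.5 113.4]
top ((13.642857551574707, 17.071428298950195), 8.357547760009766) [489.4 141.9  41. ] [-11.4 112.3]
vial [527.3 224.6 100. ]
[500.6 -77.9 160.8] [179.9   0.   83.2] [  26.5 -104.5]
```

View pics/c5.png

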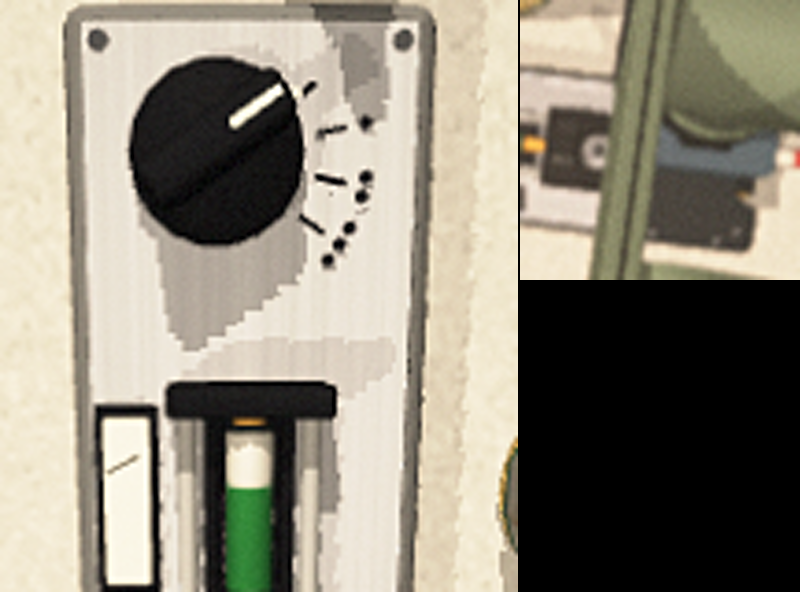

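The dial is clean: axis at about world (491,142), bar yaw 27.4°, marks with 1, 2 and 3 dots. Joint 6 would run out at -41°, so I'll take the half-turned grasp (yaw 207.4). First travel there and spin.

```bash
python3 -m jog '{"jaw":[60,60,60,60,60,60,60,60,60],"slide":[[0.9,-0.15,0],[0.9,-0.15,0],[0.9,-0.15,0],[0.9,-0.15,0],[0.9,-0.15,0],[0.9,-0.15,0],[0.9,-0.15,0],[0.93,-0.15,0],[0,0,0]],"spin":[0,0,0,0,0,0,0,0,0]}'
python3 -m jog '{"jaw":[60,60,60,60,60,60,60,60],"slide":[[0,0,0],[0,0,0],[0,0,0],[0,0,0],[0,0,0],[0,0,0],[0,0,0],[0,0,0]],"spin":[-1,-1,-1,-1,-1,-1,-1,-1]}'
python3 -m jog '{"jaw":[60,60,60,60,60,60,60,60,60],"slide":[[0,0,0],[0,0,0],[0,0,0],[0,0,0],[0,0,0],[0,0,0],[0,0,0],[0,0,0],[0,0,0]],"spin":[-1,-1,-1,-1,-1,-1,-1,-0.5,0]}'
python3 - <<'E'
from h import *
im=env.grab_frame("top")[192:262,250:430,::-1]; cv2.imwrite("pics/t6.png",cv2.resize(im,None,fx=4.4,fy=4.4,interpolation=cv2.INTER_CUBIC))
s=env.state();p=s['ee_pos'];y=np.radians(s['ee_rot'][2]);d=np.array([491,142])-p[:2]
print(s['qpos'],"tool dx dy units",d@[np.cos(y),np.sin(y)]/30,d@[np.sin(y),-np.cos(y)]/30)
E
```

```text
time_s: 16.7
ee_pos: [489.0, 144.2, 158.8]
ee_rot: [-179.8, 0.0, 83.4]
force: [-0.6, -0.7, -0.2]
gripper_width: 59.9
gripper_force: 0.0
time_s: 17.5
ee_pos: [489.2, 140.7, 159.1]
ee_rot: [-179.9, -0.1, 147.5]
force: [0.2, 0.1, 0.1]
gripper_width: 60.3
gripper_force: 0.0
time_s: 18.4
ee_pos: [489.3, 140.9, 159.3]
ee_rot: [180.0, -0.1, -152.8]
force: [-0.7, -0.2, -0.8]
gripper_width: 60.0
gripper_force: 0.0
[ 1.47946713e+01  1.49684089e+01  1.02847852e+02 -2.57900083e-02
  6.23112455e+01 -1.02320517e+02] tool dx dy units -0.06314848799660483 0.004836151531071022
```

View pics/t6.png

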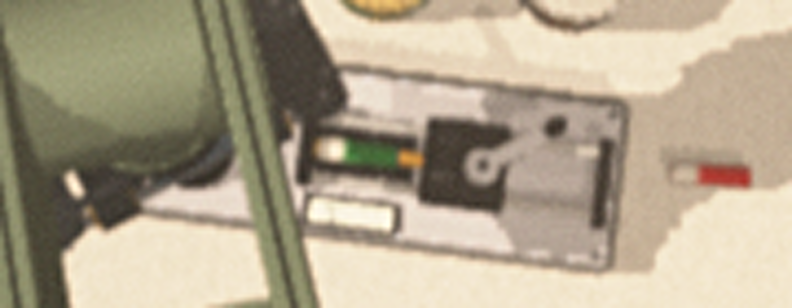

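The top view shows the contact touching the cell at (402,158), with the lever away (pivot (483,165), pin (555,125)). Now descend on the dial and grip it.

```bash
python3 -m jog '{"jaw":[60,60,60,60,60,60,60],"slide":[[-0.06,0,0.8],[0,0,0.8],[0,0,0.8],[0,0,0.7],[0,0,0.4],[0,0,0.25],[0,0,0]],"spin":[0,0,0,0,0,0,0]}'
python3 -m jog '{"jaw":[10,10,10,10,10,10,10,10],"slide":[[0,0,0],[0,0,0],[0,0,0],[0,0,0],[0,0,0],[0,0,0],[0,0,0],[0,0,0]],"spin":[0,0,0,0,0,0,0,0]}' 30
```

```text
time_s: 19.15
ee_pos: [491.1, 142.4, 47.3]
ee_rot: [180.0, -0.1, -152.8]
force: [0.2, 0.5, -0.9]
gripper_width: 60.1
gripper_force: 0.0
time_s: 19.95
ee_pos: [491.4, 143.1, 48.2]
ee_rot: [180.0, 0.0, -152.8]
force: [-2.3, 2.2, 2.1]
gripper_width: 13.9
gripper_force: 30.0
```

```bash
python3 -m jog '{"jaw":[10,10,10,10,10,10,10,10],"slide":[[0,0,0],[0,0,0],[0,0,0],[0,0,0],[0,0,0],[0,0,0],[0,0,0],[0,0,0]],"spin":[0.6,0.6,0.6,0.6,0.6,0.6,0.6,0]}'
python3 -m jog '{"jaw":[10,10,10,10,10,10,10,10,10,10],"slide":[[0,0,0],[0,0,0],[0,0,0],[0,0,0],[0,0,0],[0,0,0],[0,0,0],[0,0,0],[0,0,0],[0,0,0]],"spin":[0.6,0.6,0.6,0.6,0.6,0.6,0.6,0.2,0,0]}'
python3 -c "
from h import *
print(env.state())"
```

```text
time_s: 20.75
ee_pos: [491.4, 142.7, 48.2]
ee_rot: [-180.0, -0.0, 173.7]
force: [-1.1, 1.3, 2.8]
gripper_width: 13.9
gripper_force: 30.0
time_s: 21.75
ee_pos: [491.3, 142.3, 48.2]
ee_rot: [-180.0, 0.0, 138.6]
force: [-2.1, -1.4, 4.5]
gripper_width: 13.9
gripper_force: 30.0
{'time_s': 21.75, 'qpos': array([ 1.48886630e+01,  2.23334864e+01,  1.10878049e+02, -4.40934349e-02,
        4.68237413e+01, -3.36430497e+01]), 'qvel': array([ 0.01859996,  0.12673645, -0.06720708,  0.07202846,  0.04022751,
        0.21910953]), 'effort': array([  0.12116823, -36.4020431 , -17.12341547,   0.23479999,
        -0.77244066,   0.08415225]), 'ee_pos': array([491.26987139, 142.31730256,  48.16201799]), 'ee_rot': array([-1.79952821e+02,  7.20559549e-03,  1.38561896e+02]), 'force': array([-2.06580751, -1.39281841,  4.4561588 ]), 'torque': array([-0.18040985,  0.33098513,  0.08730942]), 'gripper_force': 29.9993634223938, 'gripper_width': 13.929757830224549}
```

```bash
python3 -c "
from workcell import env
print(env.job_done())"
```

```text
the job is handed in; nothing more can be done
None
```

I handed the job in at about 22 s: the lever was freed, the carriage slid snug against the cell (about 9 N) and clamped again, and the dial gripped and held turned 68.8° clockwise, at the three-dot position. The dial angle comes from the measured wrist turn, not a final picture, because my picture views were used up, and no verdict came back.

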